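Shut the inclined cooling-water valve by its T-handle

TASK

Shut off the cooling-water valve on the bench: turn its blue-ended T-handle clockwise, as seen looking down its spindle onto the handle, until it is fully home against its stop. It is about one turn open, more or less, so you will have to let go and take it afresh a few times, at whichever end comes round. Leave the reagent bottle, the beaker and the red stopper near the valve standing where they are, and let go of the handle at the end.

Things in the scene. Friction and masses are not known exactly. Their poses are not given: they have to be found in the camera images.
- valve: Brass valve on a fixed grey base plate (x -80 to +140, y -75 to +75 mm, 12 mm thick). Origin on the bench, z up, x along the level pipe (26 mm thick, axis 70 mm up, hose barbs end at x = -87 and +167 mm). The spindle leans 35 degrees from vertical to -x: outward direction (-0.574, 0, 0.819), starting at (40, 0, 70) mm. Bonnet: radius 20 mm at most, ends 86 mm along the spindle.
- guard_top (a point): Middle of the upper edge of the aluminium splash guard, a fixed sheet 180 mm wide behind the handle that leans over it, parallel to the spindle, its near face 115 mm from the spindle axis on the uphill (+x) side; this edge lies 125 mm farther out than the shut handle. A tool pointing straight down meets it for part of the turn; one tilted along the spindle clears it. Axes: the valve's.
- handle_hub (a point): Centre of the T-handle on the spindle axis; shut: 125 mm along the spindle, at (-32, 0, 172) mm in the valve's frame; 5 mm farther out per turn open. z points outward along the spindle, y along the bar to end A. Steel hub 22 mm across, 24 mm long. The round bar is 138 mm from tip to tip, square to the spindle.
- handle_end_a (a point): Grip point on end A of the handle's bar, 45 mm from the hub centre along its +y. The bar has here a blue plastic sleeve 14 mm thick, from 28 mm to 69 mm from the hub centre. Same axes as handle_hub.
- handle_end_b (a point): Grip point on end B, 45 mm from the hub centre along its -y; the same blue sleeve. Same axes as handle_hub.
- handle (a joint): Angle of the T-handle in rad. 0 = fully shut, against a hard stop (the bar then lies level, along the valve's y, end A to +y). Grows as the valve opens: anticlockwise seen from outside, looking down onto the handle. Starts between 5.2 and 8.6; upper stop at 9.6. It stays where it is left; turning it takes about 0.2 N m, some 5 N at the grip points.
- reagent_bottle_mid (a point): Loose plastic reagent bottle with a red cap, 56 mm across, 113 mm tall, upright on the bench near the valve; a bystander. Point at its centre, half-way up.
- beaker_mid (a point): Loose empty glass beaker, 56 mm across, 70 mm tall, upright on the bench near the valve; a bystander. Point at its centre, half-way up.
- red_stopper_mid (a point): Loose red-brown rubber stopper, 36 mm across, 26 mm tall, standing on the bench near the valve; a bystander. Point at its centre, half-way up.
There are look-alikes about, which are no part of the job. What is shaped like the part that bears reagent_bottle_mid but green or purple is not meant.

How it is judged (in metres and radians):
At the end, for the whole second after the job is handed in: The T-handle is turned home: within 0.15 rad (9 degrees) of its shut stop and still; the bottle, the beaker and the stopper stand upright (within 0.2 rad) within 25 mm of where they stood (value of joint handle below 0.15 rad and velocity of joint handle between -0.05 and 0.05 rad/s and distance of each of reagent_bottle_mid, beaker_mid, red_stopper_mid from where it was at the start of the episode below 0.025 m and angle between each of reagent_bottle_mid, beaker_mid, red_stopper_mid's own z axis and vertical below 0.2 rad); the robot touches nothing.
It fails at once if the reagent bottle is knocked over or pushed away (25 mm) (distance of reagent_bottle_mid from where it was at the start of the episode above 0.025 m or angle between reagent_bottle_mid's own z axis and vertical above 0.4 rad).
It fails at once if the beaker is knocked over or pushed away (25 mm) (distance of beaker_mid from where it was at the start of the episode above 0.025 m or angle between beaker_mid's own z axis and vertical above 0.4 rad).
It fails at once if the stopper is knocked over or pushed away (25 mm) (distance of red_stopper_mid from where it was at the start of the episode above 0.025 m or angle between red_stopper_mid's own z axis and vertical above 0.4 rad).
It also fails if it takes over 72 s, if anything falls off the work surface, if the arm or the gripper's body presses on something with over 40 N, if the wrist force passes 120 N, or if a joint passes its speed limit or range.

ROBOT

A 6-joint arm with a two-finger parallel gripper is mounted at the origin on the work surface; the furniture and walls round the work are solid. World frame = base frame: x ahead of the robot, y to its left, z up, the work surface at z = 0. Lengths are in m, angles in degrees, forces in N, time in s.
With the tool pointing down it reaches from about 0.3 to 0.75 m from the base axis. Payload 8.5 kg.
Tool frame: the origin (TCP) lies between the finger pads; the fingertips stand 19 mm ahead of it and the grasp point (between the pads) is the TCP; z points along the fingers, y is the line along which they close (so a half turn about z gives the same grasp; the last joint's range is limited). The gripper opens to 85 mm and grips with 20 to 120 N. Pads are 22 mm wide; open, the fingers measure 114 mm over their backs; the gripper's body (76 mm by 85 mm) begins 54 mm behind the grasp point. The pads swing forward as they close: fully open they stand 13 mm farther back than shut.
Start: joints at [56.935, 21.807, 74.336, -0, 83.858, -12.336], TCP at [0.195, 0.514, 0.25] pointing down, gripper open.
Joint ranges: [-178.18, 178.18], [-50.72, 133.34], [12.68, 142.11], [-81.47, 261.47], [9.98, 163.14], [-165.26, 165.26]. Speed limits (degrees/s): [136.94, 136.94, 180, 180, 180, 180].

INTERFACE

Orientations are given as a 3x3 rotation matrix whose columns are the frame's x, y, z axes.
In Python, from rig import * gives the robot as it stands. The module is installed in compiled form; this text tells all that it offers.
- The arm moves only by the shell command python3 -m pendant 'ROWS' [OPENING] [FORCE]. ROWS is JSON, a list of rows, each a list of 2 entries, a list of its own where there are three numbers: the shift along the tool's x, y, z as a fraction of full scale, then the turn, a rotation vector about the tool's x, y, z as a fraction of full scale. A call has 1 to 8 rows; each row shifts and turns the commanded pose from where the row before left it, along the tool's axes as they then stand; what a row does not reach is not made up. Full scale, the value 1, is 40 mm for a shift and 5 degrees for a turn. A row lasts 1/8 s, in which the tool goes at most 62.5 mm and 10.7 degrees, less where a joint would pass 70% of its speed; a pose out of reach is approached as far as the arm can. A call with a number of a shift or a turn outside -1 to 1 is refused whole. A call with a gripper value outside its range is refused whole. OPENING is the opening, from 0 (shut) to 1 (fully open), set as the call begins (- or left out, the last holds). The fingers move at their own pace and stop on an object; FORCE is the grip in N (left out, the last holds). Time passes only in rows, so rows that do not move let the fingers close. It gives the time, the measured TCP pose, the force, the opening and the grip force at its end, in the units of the state.
- observe(): the state, without advancing time (a new reading comes with each control period).
- get_image(name): name is "scene" or "top" or "wrist"; returns a dict with "img" (420x560x3 uint8, blue, green, red), "range_z" (420x560 float32, m along the optical axis (not along the pixel's ray), 0 where there is no reading), "camera_matrix" (3x3 intrinsics, pixels), "eye" and "rotation" of the camera in the world. Camera axes: x right, y down, z forward; pixel columns grow to the right and rows downward; lengths in m; the calibration is good to about 2 mm. A picture is of the moment at which its call begins.
- close_job(): hands the job in; it is judged then, once.
Trained networks look in the newest picture that a camera, given by its name, has taken for a name from the list of things; names that differ only in an ending like _2 or _b are one class to them, and where a whole thing is asked for, a point or a joint stands for the part that bears it (a point fixed in the world has none). Each returns a list of dicts, best first, with "conf" (0 to 1); they miss things now and then, are a little off and sometimes report something else, mostly with a low value. They report only what shows in the picture. A call takes as long as a camera call. They do not tell look-alikes from the thing itself.
- regions_of(camera, query): "mask" (420x560 bool, what is visible of it).
- landmark_of(camera, query): "point" ([x, y, z] in m, in world coordinates, good to about 4 mm: a listed point, or the origin of a listed thing).
The state is a dict: "time_s": time; "q": joint angles; "qvel": joint speeds; "joint_efforts": joint torques, N m; "position": TCP position; "tool_rot": TCP orientation; "ft_force": force on the tool from outside, world axes, zero at the start; "wrist_torque": the same for the moment, N m; "grip_width": finger opening in m; "gripper_force": force on a finger pad.
Only numpy, scipy, OpenCV 4.12 (cv2) and the standard library are available. Lean on these libraries where they do the work, as an engineer would, in place of code of your own. Each camera call takes 0.05 s, during which the arm holds its last target. There are 200 camera calls.

## Working session

There is one attempt and no reset: what is moved stays moved. The work goes in short steps, Python scripts to look and compute and a shell command to move; the robot and the scene stay as the last step left them, time stands still between calls to the robot, and variables do not carry over. Pictures are saved under pics/ and viewed, at most 10 in all, crops included, and the job is handed in when it is done.

```bash
mkdir -p pics; cat > h.py <<'E'
from rig import *
import numpy as np, cv2
np.set_printoptions(precision=3,suppress=True)
E
python3 - <<'E'
from h import *
ims=[]
for c in ["scene","top"]:
    d=get_image(c); cv2.imwrite(f"pics/{c}0.png",d["img"])
    print(c,d["eye"],d["rotation"][:,2])
    for n in ["valve","guard_top","handle_hub","handle_end_a","reagent_bottle_mid","beaker_mid","red_stopper_mid"]:
        for r in landmark_of(c,n)[:4]: print(n,np.array(r["point"]),round(r["conf"],2))
    ims.append(d["img"])
cv2.imwrite("pics/both.png",cv2.resize(np.vstack(ims),(450,675))[:600] if 0 else cv2.resize(np.hstack(ims),(800,300)))
print(observe())
E
```

```text
scene [-0.184  0.114  0.914] [ 0.673 -0.33  -0.662]
valve [ 0.581 -0.194  0.004] 0.81
guard_top [ 0.579 -0.187  0.341] 0.91
handle_hub [ 0.554 -0.178  0.176] 0.65
handle_end_a [ 0.52  -0.201  0.159] 0.86
handle_end_a [ 0.588 -0.159  0.19 ] 0.77
reagent_bottle_mid [ 0.511 -0.474  0.054] 0.92
reagent_bottle_mid [ 0.374 -0.249  0.058] 0.84
reagent_bottle_mid [ 0.542 -0.359  0.055] 0.77
beaker_mid [ 0.635 -0.082  0.037] 0.69
red_stopper_mid [ 0.553 -0.178  0.174] 0.63
red_stopper_mid [ 0.481 -0.092  0.012] 0.51
top [ 0.316 -0.215  1.255] [ 0.181 -0.013 -0.983]
valve [ 0.586 -0.198  0.003] 0.85
guard_top [ 0.579 -0.183  0.339] 0.55
handle_hub [ 0.551 -0.174  0.175] 0.62
handle_end_a [ 0.585 -0.156  0.191] 0.86
handle_end_a [ 0.518 -0.201  0.158] 0.75
handle_end_a [ 0.635 -0.075  0.034] 0.18
reagent_bottle_mid [ 0.37  -0.245  0.056] 0.93
reagent_bottle_mid [ 0.508 -0.477  0.052] 0.77
reagent_bottle_mid [ 0.581 -0.184  0.342] 0.73
reagent_bottle_mid [ 0.543 -0.356  0.058] 0.65
beaker_mid [ 0.641 -0.075  0.036] 0.98
beaker_mid [ 0.517 -0.199  0.159] 0.28
red_stopper_mid [ 0.48  -0.089  0.01 ] 0.66
{'time_s': 0.8, 'q': array([ 56.934,  21.804,  74.335,  -0.002,  83.86 , -12.336]), 'qvel': array([ 0.019,  0.04 , -0.095,  0.004,  0.025,  0.03 ]), 'joint_efforts': array([  0.   , -44.827, -23.147,  -0.   ,   0.   ,   0.   ]), 'position': array([0.195, 0.514, 0.25 ]), 'tool_rot': array([[-0.935,  0.354,  0.   ],
       [ 0.354,  0.935, -0.   ],
       [-0.   ,  0.   , -1.   ]]), 'ft_force': array([0.815, 0.267, 0.644]), 'wrist_torque': array([0.039, 0.019, 0.017]), 'gripper_force': 0.0, 'grip_width': 0.08538449611379459}
```

View pics/scene0.png

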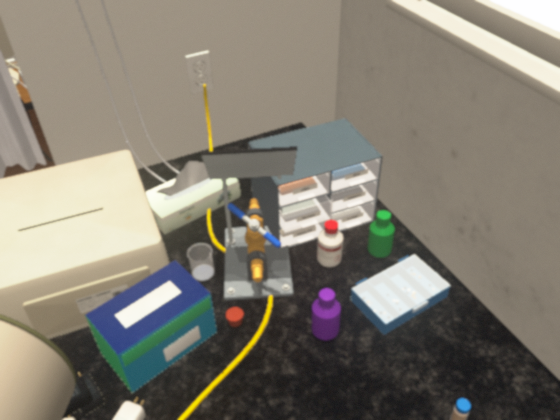

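View pics/top0.png

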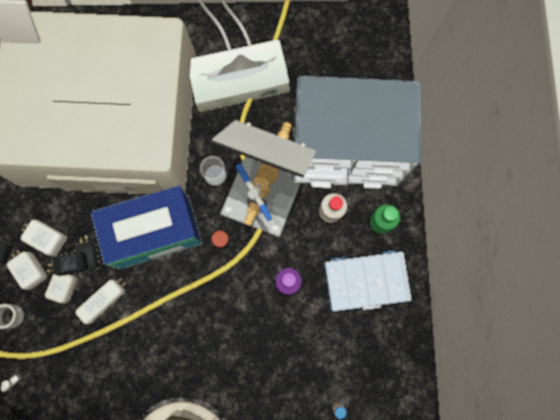

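The valve is at about (262,190) in the top view, with the handle's blue ends at (241,172) and (268,215). There are three bottles: red cap at top (335,208), green at (386,219) and purple at (289,281). The red-capped one is the bystander meant. The beaker is at (213,170) and the stopper at (220,239). I grip the hub, not the bottles, so next I'll get the valve's yaw and the obstacle heights.

```bash
cat >> h.py <<'E'
def cloud(d):
    v,u=np.mgrid[:420,:560]; z=d["range_z"]; K=d["camera_matrix"]
    p=np.stack([(u-K[0,2])/K[0,0]*z,(v-K[1,2])/K[1,1]*z,z],-1)
    return p@d["rotation"].T+d["eye"]
E
python3 - <<'E'
from h import *
for c in ["top","scene"]:
    d=get_image(c);P=cloud(d);ok=d["range_z"]>0
    for r in regions_of(c,"valve")[:1]:
        m=r["mask"]&ok;Q=P[m];
        q=Q[(Q[:,2]>.006)&(Q[:,2]<.018)]
        print(c,"plate",len(q),cv2.minAreaRect(q[:,:2].astype(np.float32)))
    hsv=cv2.cvtColor(d["img"],cv2.COLOR_BGR2HSV)
    near=np.hypot(P[...,0]-.552,P[...,1]+.176)<.08
    b=ok&near&(P[...,2]>.12)&(P[...,2]<.23)&(hsv[...,0]>100)&(hsv[...,0]<125)&(hsv[...,1]>140)
    Q=P[b];mu=Q.mean(0);w,V=np.linalg.svd(Q-mu)[1:]
    print("bar",len(Q),mu,V[0],(Q-mu)@V[0]@np.ones(len(Q)), np.ptp((Q-mu)@V[0]))
    if c=="top":
        for x in np.arange(.1,.9,.1):
            print(round(x,2),[round(float(P[...,2][ok&(abs(P[...,0]-x)<.05)&(abs(P[...,1]-y)<.05)].max(initial=-1)),2) for y in np.arange(.6,-.6,-.1)])
d=get_image("scene");P=cloud(d)
E
```

```text
top plate 2489 ((0.5820258855819702, -0.18948133289813995), (0.150868758559227, 0.15300686657428741), 67.62464141845703)
bar 166 [ 0.557 -0.176  0.184] [-0.792 -0.472 -0.387] -1.8512968935624485e-14 0.1329830729617641
0.1 [-1.0, -1.0, 0.01, 0.01, 0.01, 0.02, 0.15, 0.02, 0.01, 0.07, 0.07, 0.01]
0.2 [-1.0, -1.0, 0.04, 0.02, 0.01, 0.01, 0.01, 0.01, 0.01, 0.01, 0.01, 0.01]
0.3 [-1.0, -1.0, 0.05, 0.04, 0.04, 0.02, 0.02, 0.01, 0.08, 0.08, 0.05, 0.05]
0.4 [-1.0, -1.0, 0.05, 0.07, 0.13, 0.13, 0.13, 0.02, 0.12, 0.12, 0.05, 0.05]
0.5 [-1.0, -1.0, 0.05, 0.05, 0.13, 0.13, 0.13, 0.03, 0.34, 0.35, 0.12, 0.12]
0.6 [-1.0, -1.0, 0.17, 0.18, 0.18, 0.18, 0.18, 0.35, 0.35, 0.34, 0.21, 0.21]
0.7 [-1.0, -1.0, 0.18, 0.18, 0.18, 0.18, 0.18, 0.28, 0.27, 0.21, 0.21, 0.21]
0.8 [-1.0, -1.0, 0.18, 0.18, 0.18, 0.18, 0.18, 0.11, 0.06, 0.21, 0.21, 0.21]
scene plate 3047 ((0.6123640537261963, -0.20286542177200317), (0.14959272742271423, 0.23398327827453613), 67.92048645019531)
bar 179 [ 0.547 -0.178  0.18 ] [-0.798 -0.464 -0.385] -1.644517855226013e-14 0.1309836632616131
```

```bash
python3 - <<'E'
import cv2
a=cv2.imread("pics/scene0.png")[150:310,180:400];b=cv2.imread("pics/top0.png")[110:270,190:410]
import numpy as np
cv2.imwrite("pics/crop.png",cv2.resize(np.hstack([a,b]),(792,288),interpolation=cv2.INTER_CUBIC))
E
```

```text
(no output)
```

View pics/crop.png

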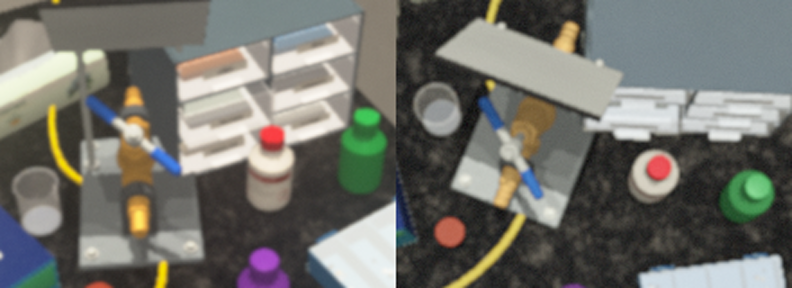

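The crop confirms the identities: the red-capped white bottle sits apart from the green and purple look-alikes. The plate gives a valve yaw of about -22.2°, and the handle angle works out to about 5.54 rad. The tool will come in along the spindle, grip the hub with the pads flat beside the bar, and then turn using joint 6 only.

```bash
cat >> h.py <<'E'
from scipy.spatial.transform import Rotation as Ro
yaw=np.radians(-22.2)
xv=np.array([np.cos(yaw),np.sin(yaw),0]); yv=np.array([-xv[1],xv[0],0]); Z=np.array([0,0,1.])
s=-.5736*xv+.8192*Z; u=np.cross(yv,s)
org=np.array([.5845,-.193,0])
hub=org+.040*xv+.070*Z+.1294*s
def Rt(b):
    b=b-(b@s)*s; p=np.cross(s,b/np.linalg.norm(b)); return np.column_stack([np.cross(p,-s),p,-s])
def rows(pt,R1,n):
    o=observe(); R=o["tool_rot"]; rv=Ro.from_matrix(R.T@R1).as_rotvec()/n; d=(pt-o["position"])/n
    print("q",o["q"],"rot/row deg",np.degrees(rv),"frac",np.degrees(rv)/5)
    for k in range(n): print(((R@Ro.from_rotvec(rv*k).as_matrix()).T@d/.04).round(2).tolist())
B=np.array([.795,.468,.386])
E
python3 - <<'E'
from h import *
print("hub",hub); rows(hub+.14*s,Rt(B),24)
E
```

```text
hub [ 0.553 -0.18   0.176]
q [ 56.936  21.808  74.336   0.     83.858 -12.335] rot/row deg [ 0.617 -1.364 -1.844] frac [ 0.123 -0.273 -0.369]
[-0.52, -0.54, -0.04]
[-0.5, -0.56, -0.02]
[-0.49, -0.58, -0.01]
[-0.47, -0.59, 0.01]
[-0.45, -0.61, 0.03]
[-0.43, -0.62, 0.05]
[-0.41, -0.63, 0.06]
[-0.38, -0.64, 0.08]
[-0.36, -0.65, 0.09]
[-0.34, -0.66, 0.11]
[-0.31, -0.67, 0.13]
[-0.29, -0.68, 0.14]
[-0.26, -0.69, 0.15]
[-0.24, -0.7, 0.17]
[-0.21, -0.7, 0.18]
[-0.18, -0.71, 0.19]
[-0.15, -0.71, 0.2]
[-0.13, -0.71, 0.21]
[-0.1, -0.71, 0.22]
[-0.07, -0.71, 0.23]
[-0.04, -0.71, 0.24]
[-0.01, -0.71, 0.25]
[0.02, -0.71, 0.26]
[0.04, -0.7, 0.27]
```

```bash
python3 -m pendant '[[[-0.52,-0.54,-0.04],[0.123,-0.273,-0.369]],[[-0.5,-0.56,-0.02],[0.123,-0.273,-0.369]],[[-0.49,-0.58,-0.01],[0.123,-0.273,-0.369]],[[-0.47,-0.59,0.01],[0.123,-0.273,-0.369]],[[-0.45,-0.61,0.03],[0.123,-0.273,-0.369]],[[-0.43,-0.62,0.05],[0.123,-0.273,-0.369]],[[-0.41,-0.63,0.06],[0.123,-0.273,-0.369]],[[-0.38,-0.64,0.08],[0.123,-0.273,-0.369]]]' 1 
python3 -m pendant '[[[-0.36,-0.65,0.09],[0.123,-0.273,-0.369]],[[-0.34,-0.66,0.11],[0.123,-0.273,-0.369]],[[-0.31,-0.67,0.13],[0.123,-0.273,-0.369]],[[-0.29,-0.68,0.14],[0.123,-0.273,-0.369]],[[-0.26,-0.69,0.15],[0.123,-0.273,-0.369]],[[-0.24,-0.7,0.17],[0.123,-0.273,-0.369]],[[-0.21,-0.7,0.18],[0.123,-0.273,-0.369]],[[-0.18,-0.71,0.19],[0.123,-0.273,-0.369]]]'
python3 - <<'E'
from h import *
rows(hub+.14*s,Rt(B),8)
E
```

```text
time_s: 2.05
position: [0.2897, 0.292, 0.2638]
tool_rot: [[-0.98, 0.111, 0.165], [0.091, 0.988, -0.126], [-0.177, -0.109, -0.978]]
ft_force: [0.6, 0.8, -0.2]
grip_width: 0.0856
gripper_force: 0.0
time_s: 3.05
position: [0.3845, 0.0709, 0.2773]
tool_rot: [[-0.93, -0.115, 0.349], [-0.194, 0.96, -0.201], [-0.312, -0.255, -0.915]]
ft_force: [0.6, 0.4, -0.1]
grip_width: 0.0856
gripper_force: 0.0
q [  0.268  -2.273 103.822 -13.781  58.38  -93.853] rot/row deg [ 0.615 -1.352 -1.836] frac [ 0.123 -0.27  -0.367]
[-0.15, -0.71, 0.2]
[-0.12, -0.71, 0.21]
[-0.1, -0.71, 0.22]
[-0.07, -0.71, 0.23]
[-0.04, -0.71, 0.24]
[-0.01, -0.71, 0.25]
[0.02, -0.7, 0.26]
[0.05, -0.7, 0.27]
```

```bash
python3 -m pendant '[[[-0.15,-0.71,0.2],[0.123,-0.27,-0.367]],[[-0.12,-0.71,0.21],[0.123,-0.27,-0.367]],[[-0.1,-0.71,0.22],[0.123,-0.27,-0.367]],[[-0.07,-0.71,0.23],[0.123,-0.27,-0.367]],[[-0.04,-0.71,0.24],[0.123,-0.27,-0.367]],[[-0.01,-0.71,0.25],[0.123,-0.27,-0.367]],[[0.02,-0.7,0.26],[0.123,-0.27,-0.367]],[[0.05,-0.7,0.27],[0.123,-0.27,-0.367]]]' 
python3 - <<'E'
from h import *
d=get_image("wrist");cv2.imwrite("pics/w1.png",d["img"]);P=cloud(d)
for n in ["handle_hub","handle_end_a"]:
    for r in landmark_of("wrist",n)[:3]: print(n,np.array(r["point"]),r["conf"])
hsv=cv2.cvtColor(d["img"],cv2.COLOR_BGR2HSV)
b=(d["range_z"]>0)&(np.linalg.norm(P-hub,axis=-1)<.085)&(hsv[...,0]>100)&(hsv[...,0]<125)&(hsv[...,1]>140)
Q=P[b];mu=Q.mean(0);V=np.linalg.svd(Q-mu,full_matrices=False)[2][0];t=(Q-mu)@V
print(len(Q),V,t.min(),t.max(),"mid",mu+V*(t.min()+t.max())/2, "B.s",V@s)
rows(hub+.14*s,Rt(B),1)
E
```

```text
time_s: 4.05
position: [0.4776, -0.1501, 0.2907]
tool_rot: [[-0.793, -0.299, 0.531], [-0.469, 0.856, -0.217], [-0.389, -0.421, -0.819]]
ft_force: [1.5, 1.0, -0.3]
grip_width: 0.0853
gripper_force: 0.0
handle_hub [ 0.55  -0.179  0.179] 0.95
handle_end_a [ 0.516 -0.201  0.158] 0.83
handle_end_a [ 0.593 -0.16   0.192] 0.64
1527 [0.793 0.466 0.393] -0.0553387759677449 0.0776714811875363 mid [ 0.548 -0.178  0.18 ] B.s 0.0019426576172376642
q [ -34.419    2.913  100.325   10.106   42.928 -154.519] rot/row deg [ 0.029 -0.148 -0.184] frac [ 0.006 -0.03  -0.037]
[-0.03, -0.01, 0.0]
```

View pics/w1.png

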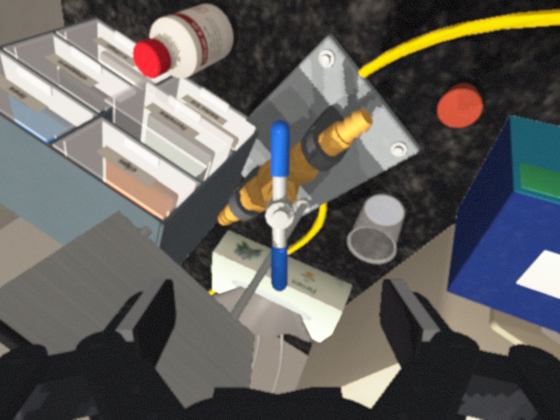

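The wrist view has the hub at (280,212) with the bar vertical, centred between the open fingers. The bystanders are clear: bottle (190,40), stopper (460,105), beaker (378,225). I'll go in along the spindle.

```bash
python3 - <<'E'
from h import *
rows(np.array([.552,-.1795,.1757]),Rt(np.array([.794,.467,.39])),8)
E
```

```text
q [ -34.419    2.913  100.325   10.106   42.928 -154.519] rot/row deg [ 0.004 -0.018 -0.007] frac [ 0.001 -0.004 -0.001]
[-0.0, 0.0, 0.44]
[-0.0, 0.0, 0.44]
[-0.0, 0.0, 0.44]
[-0.0, 0.0, 0.44]
[-0.0, 0.0, 0.44]
[-0.0, 0.0, 0.44]
[-0.0, 0.0, 0.44]
[-0.0, 0.0, 0.44]
```

```bash
python3 -m pendant '[[[0,0,0.44],[0,0,0]],[[0,0,0.44],[0,0,0]],[[0,0,0.44],[0,0,0]],[[0,0,0.44],[0,0,0]],[[0,0,0.44],[0,0,0]],[[0,0,0.44],[0,0,0]],[[0,0,0.44],[0,0,0]],[[0,0,0.44],[0,0,0]]]' 
python3 -m pendant '[[[0,0,0],[0,0,0]],[[0,0,0],[0,0,0]],[[0,0,0],[0,0,0]],[[0,0,0],[0,0,0]],[[0,0,0],[0,0,0]],[[0,0,0],[0,0,0]]]' 0 60
python3 - <<'E'
from h import *
o=observe();print(o["q"],o["position"]-hub,o["wrist_torque"])
E
```

```text
time_s: 5.2
position: [0.5526, -0.1799, 0.1741]
tool_rot: [[-0.794, -0.299, 0.53], [-0.467, 0.857, -0.217], [-0.389, -0.42, -0.82]]
ft_force: [0.4, 1.0, 0.0]
grip_width: 0.0852
gripper_force: 0.0
time_s: 5.95
position: [0.5517, -0.1791, 0.1755]
tool_rot: [[-0.793, -0.299, 0.53], [-0.468, 0.857, -0.216], [-0.389, -0.42, -0.82]]
ft_force: [-4.1, 3.7, 3.8]
grip_width: 0.0205
gripper_force: 58.4
[ -32.039   19.28   101.047   13.014   25.728 -156.984] [-0.001  0.001 -0.001] [0.473 0.394 0.17 ]
```

The hub is gripped (20.5 mm, 58 N). Next is a first 40° turn as a check.

```bash
python3 -m pendant '[[[0,0,0.002],[0,0,1]],[[0,0,0.002],[0,0,1]],[[0,0,0.002],[0,0,1]],[[0,0,0.002],[0,0,1]],[[0,0,0.002],[0,0,1]],[[0,0,0.002],[0,0,1]],[[0,0,0.002],[0,0,1]],[[0,0,0.002],[0,0,1]]]' 
cat > chk.py <<'E'
from h import *
o=observe();d=get_image("scene");P=cloud(d)
hsv=cv2.cvtColor(d["img"],cv2.COLOR_BGR2HSV)
b=(d["range_z"]>0)&(np.linalg.norm(P-hub,axis=-1)<.085)&(hsv[...,0]>100)&(hsv[...,0]<125)&(hsv[...,1]>140)
Q=P[b];V=np.linalg.svd(Q-Q.mean(0),full_matrices=False)[2][0]
x=o["tool_rot"][:,0]
print("q6",o["q"][5],"bar deg mod180",len(Q),np.degrees(np.arctan2(-V@u,V@yv))%180,"tool",np.degrees(np.arctan2(-x@u,x@yv))%180,"tz",o["wrist_torque"]@o["tool_rot"][:,2],"off",(o["position"]-hub)@np.c_[yv,u,s])
E
python3 chk.py
```

```text
time_s: 6.95
position: [0.5519, -0.1787, 0.1748]
tool_rot: [[-0.8, 0.282, 0.53], [0.195, 0.957, -0.216], [-0.568, -0.069, -0.82]]
ft_force: [-2.5, 8.1, 4.7]
grip_width: 0.0205
gripper_force: 58.4
q6 -116.86362730651099 bar deg mod180 61 96.81800037474464 tool 97.0118235224061 tz -0.25007781423278874 off [ 0.001 -0.002 -0.   ]
```

The bar follows the tool exactly at about 0.25 N m. I'll continue.

```bash
python3 -m pendant '[[[0,0,0.002],[0,0,1]],[[0,0,0.002],[0,0,1]],[[0,0,0.002],[0,0,1]],[[0,0,0.002],[0,0,1]],[[0,0,0.002],[0,0,1]],[[0,0,0.002],[0,0,1]],[[0,0,0.002],[0,0,1]],[[0,0,0.002],[0,0,1]]]' | grep ft
python3 -m pendant '[[[0,0,0.002],[0,0,1]],[[0,0,0.002],[0,0,1]],[[0,0,0.002],[0,0,1]],[[0,0,0.002],[0,0,1]],[[0,0,0.002],[0,0,1]],[[0,0,0.002],[0,0,1]],[[0,0,0.002],[0,0,1]],[[0,0,0.002],[0,0,1]]]' | grep ft
python3 -m pendant '[[[0,0,0.002],[0,0,1]],[[0,0,0.002],[0,0,1]],[[0,0,0.002],[0,0,1]],[[0,0,0.002],[0,0,1]],[[0,0,0.002],[0,0,1]],[[0,0,0.002],[0,0,1]],[[0,0,0.002],[0,0,1]],[[0,0,0.002],[0,0,1]]]' | grep ft
python3 chk.py
```

```text
ft_force: [-0.1, 12.2, 5.3]
ft_force: [2.3, 13.4, 6.4]
ft_force: [2.7, 13.6, 6.5]
q6 3.083494611871204 bar deg mod180 21 157.3703005555629 tool 157.01518902228457 tz -0.23026891090820434 off [ 0.002 -0.001 -0.002]
```

```bash
python3 -m pendant '[[[0,0,0.002],[0,0,1]],[[0,0,0.002],[0,0,1]],[[0,0,0.002],[0,0,1]],[[0,0,0.002],[0,0,1]],[[0,0,0.002],[0,0,1]],[[0,0,0.002],[0,0,1]],[[0,0,0.002],[0,0,1]],[[0,0,0.002],[0,0,1]]]' | grep ft
python3 -m pendant '[[[0,0,0.002],[0,0,1]],[[0,0,0.002],[0,0,1]],[[0,0,0.002],[0,0,1]],[[0,0,0.002],[0,0,1]],[[0,0,0.002],[0,0,1]],[[0,0,0.002],[0,0,1]],[[0,0,0.002],[0,0,1]],[[0,0,0.002],[0,0,1]]]' | grep ft
python3 -m pendant '[[[0,0,0.002],[0,0,1]],[[0,0,0.002],[0,0,1]],[[0,0,0.002],[0,0,1]],[[0,0,0.002],[0,0,1]],[[0,0,0.002],[0,0,1]],[[0,0,0.002],[0,0,1]],[[0,0,0.002],[0,0,1]],[[0,0,0.002],[0,0,1]]]' | grep ft
python3 chk.py
```

```text
ft_force: [2.5, 10.1, 7.2]
ft_force: [-1.0, 7.8, 8.6]
ft_force: [-5.5, 4.9, 8.2]
q6 123.02962322368349 bar deg mod180 19 10.020721849156843 tool 37.01916996480887 tz -0.24636238573433927 off [ 0.    -0.    -0.004]
```

```bash
python3 -m pendant '[[[0,0,0.002],[0,0,1]],[[0,0,0.002],[0,0,1]],[[0,0,0.002],[0,0,1]],[[0,0,0.002],[0,0,1]],[[0,0,0.002],[0,0,1]],[[0,0,0.002],[0,0,1]]]' | grep ft
python3 chk.py
python3 - <<'E'
from h import *
a=get_image("scene")["img"][130:290,170:330];b=get_image("top")["img"][100:260,180:340]
cv2.imwrite("pics/c2.png",cv2.resize(np.hstack([a,b]),(800,400),interpolation=cv2.INTER_CUBIC))
E
```

```text
ft_force: [-7.7, 4.9, 9.2]chk.py:5: RuntimeWarning: Mean of empty slice.
  Q=P[b];V=np.linalg.svd(Q-Q.mean(0),full_matrices=False)[2][0]
  ret = um.true_divide(
Traceback (most recent call last):
  File "chk.py", line 5, in <module>
    Q=P[b];V=np.linalg.svd(Q-Q.mean(0),full_matrices=False)[2][0]
             ~~~~~~~~~~~~~~~~~~~~~~~~~~~~~~~~~~~~~~~~~~~~~~~~~^^^
IndexError: index 0 is out of bounds for axis 0 with size 0
```

View pics/c2.png

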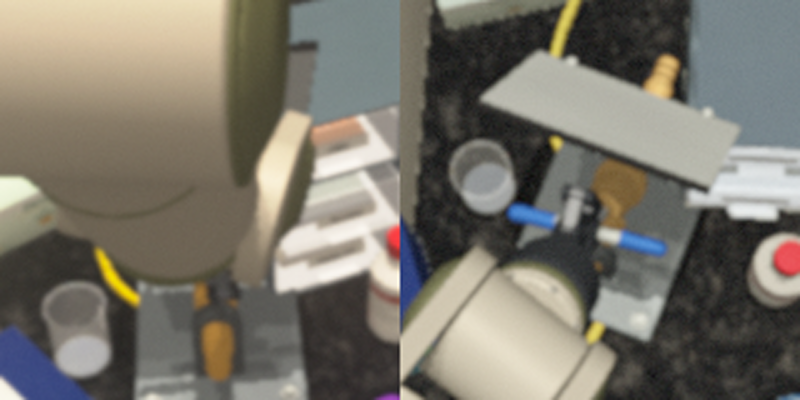

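The top view shows the bar nearly level, with its ends at crop (530,215) and (645,245). That leaves about 7° by my reckoning, and J6 has 12° left, so I'll turn 9° more slowly and look for the stop torque.

```bash
python3 -m pendant '[[[0,0,0],[0,0,0.5]],[[0,0,0],[0,0,0.5]],[[0,0,0],[0,0,0.4]],[[0,0,0],[0,0,0.4]],[[0,0,0],[0,0,0]]]' 
python3 - <<'E'
from h import *
o=observe();x=o["tool_rot"][:,0]
print(o["q"],"tool",np.degrees(np.arctan2(-x@u,x@yv)),"tz",o["wrist_torque"]@o["tool_rot"][:,2])
E
```

```text
time_s: 14.62
position: [0.5544, -0.1805, 0.1721]
tool_rot: [[-0.402, -0.746, 0.531], [-0.915, 0.339, -0.217], [-0.017, -0.573, -0.819]]
ft_force: [-6.8, 4.1, 9.5]
grip_width: 0.0205
gripper_force: 59.1
[-31.987  19.83  100.923  13.121  25.214 161.857] tool 178.19205012688084 tz -0.41656844086568556
```

The torque rose from 0.25 to 0.42 N m at about 0°, which means the stop is reached. I'll release, back out along the spindle and verify.

```bash
python3 -m pendant '[[[0,0,0],[0,0,0]],[[0,0,0],[0,0,0]],[[0,0,0],[0,0,0]],[[0,0,0],[0,0,0]],[[0,0,0],[0,0,0]],[[0,0,0],[0,0,0]]]' 1
python3 -m pendant '[[[0,0,-0.44],[0,0,0]],[[0,0,-0.44],[0,0,0]],[[0,0,-0.44],[0,0,0]],[[0,0,-0.44],[0,0,0]],[[0,0,-0.44],[0,0,0]],[[0,0,-0.44],[0,0,0]],[[0,0,-0.44],[0,0,0]],[[0,0,-0.44],[0,0,0]]]'
python3 - <<'E'
from h import *
d=get_image("wrist");P=cloud(d);cv2.imwrite("pics/w2.png",d["img"])
hsv=cv2.cvtColor(d["img"],cv2.COLOR_BGR2HSV)
b=(d["range_z"]>0)&(np.linalg.norm(P-hub,axis=-1)<.085)&(hsv[...,0]>100)&(hsv[...,0]<125)&(hsv[...,1]>140)
Q=P[b];V=np.linalg.svd(Q-Q.mean(0),full_matrices=False)[2][0]
print(len(Q),"bar",np.degrees(np.arctan2(-V@u,V@yv)),"z comp",V[2], "mid",Q.mean(0)-hub)
for c in ["top"]:
  get_image(c)
  for n in ["reagent_bottle_mid","beaker_mid","red_stopper_mid"]:
    for r in landmark_of(c,n)[:3]: print(n,np.array(r["point"]),round(r["conf"],2))
o=observe();print(o["ft_force"],o["q"])
E
```

```text
time_s: 15.38
position: [0.5546, -0.1808, 0.1709]
tool_rot: [[-0.403, -0.746, 0.53], [-0.915, 0.34, -0.217], [-0.018, -0.572, -0.82]]
ft_force: [0.1, -1.4, -0.9]
grip_width: 0.0854
gripper_force: 0.0
time_s: 16.38
position: [0.4792, -0.1499, 0.2876]
tool_rot: [[-0.403, -0.746, 0.53], [-0.915, 0.34, -0.217], [-0.018, -0.573, -0.82]]
ft_force: [0.3, -0.5, -0.1]
grip_width: 0.0855
gripper_force: 0.0
1594 bar -0.6144547884583934 z comp 0.002559623844010427 mid [-0.004 -0.006  0.001]
reagent_bottle_mid [ 0.541 -0.356  0.055] 0.67
reagent_bottle_mid [ 0.511 -0.48   0.051] 0.61
reagent_bottle_mid [ 0.37  -0.244  0.054] 0.6
beaker_mid [ 0.638 -0.075  0.034] 0.82
[-0.007  0.269  0.583] [-34.236   3.422 100.512  10.176  42.203 164.393]
```

View pics/w2.png

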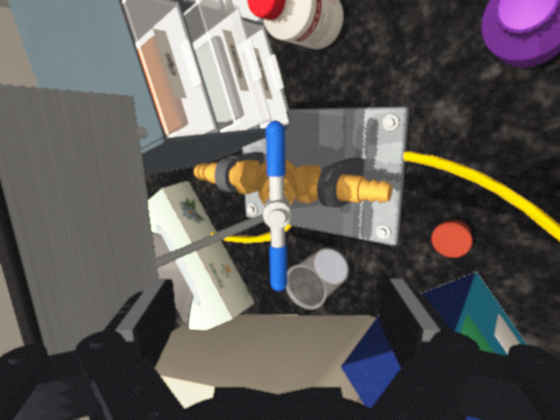

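The bar is level and square to the pipe in the picture, at -0.6°. To be sure it is the stop and not just half a turn, I'll take the hub once more 20° back and push.

```bash
python3 -m pendant '[[[0,0,0],[0,0,-1]],[[0,0,0],[0,0,-1]],[[0,0,0],[0,0,-1]],[[0,0,0],[0,0,-1]],[[0,0,0],[0,0,0]]]' |grep pos
python3 -m pendant '[[[0,0,0.44],[0,0,0]],[[0,0,0.44],[0,0,0]],[[0,0,0.44],[0,0,0]],[[0,0,0.44],[0,0,0]],[[0,0,0.44],[0,0,0]],[[0,0,0.44],[0,0,0]],[[0,0,0.44],[0,0,0]],[[0,0,0.42],[0,0,0]]]' |grep ft
python3 -m pendant '[[[0,0,0],[0,0,0]],[[0,0,0],[0,0,0]],[[0,0,0],[0,0,0]],[[0,0,0],[0,0,0]],[[0,0,0],[0,0,0]],[[0,0,0],[0,0,0]]]' 0 60
python3 -m pendant '[[[0,0,0],[0,0,0.4]],[[0,0,0],[0,0,0.4]],[[0,0,0],[0,0,0]]]' | grep ft
python3 - <<'E'
from h import *
o=observe();print(o["q"],"tz",o["wrist_torque"]@o["tool_rot"][:,2])
E
```

```text
position: [0.4801, -0.1503, 0.2857]
ft_force: [-0.5, 0.4, -0.1]
time_s: 19.0
position: [0.5544, -0.1806, 0.1725]
tool_rot: [[-0.123, -0.838, 0.531], [-0.976, 0.006, -0.218], [0.179, -0.545, -0.819]]
ft_force: [-1.3, 2.6, 6.1]
grip_width: 0.0203
gripper_force: 58.4
ft_force: [-4.8, -2.1, 6.7]
[-32.047  19.793 100.897  13.08   25.227 145.908] tz -0.03588898493839901
```

```bash
cat > t.py <<'E'
from h import *
o=observe();print(o["q"][5],"tz",o["wrist_torque"]@o["tool_rot"][:,2])
E
python3 -m pendant '[[[0,0,0],[0,0,0.4]],[[0,0,0],[0,0,0.4]],[[0,0,0],[0,0,0]]]' | grep ft; python3 t.py
python3 -m pendant '[[[0,0,0],[0,0,0.4]],[[0,0,0],[0,0,0.4]],[[0,0,0],[0,0,0]]]' | grep ft; python3 t.py
```

```text
ft_force: [-2.4, 2.2, 5.4]
149.9067411657767 tz -0.02970566019520557
ft_force: [-4.7, -2.9, 4.7]
153.9105277274862 tz -0.0921723122019289
```

```bash
sed -i 's/"scene"/"top"/' chk.py; python3 chk.py; python3 - <<'E'
from h import *
b=get_image("top")["img"][130:230,200:300];a=get_image("wrist")["img"]
cv2.imwrite("pics/c3.png",np.hstack([cv2.resize(b,(400,400),interpolation=cv2.INTER_CUBIC),cv2.resize(a[:300,130:430],(400,400))]))
E
```

```text
q6 153.9105277274862 bar deg mod180 194 179.0836177386758 tool 6.132616994376434 tz -0.0921723122019289 off [-0.001 -0.001 -0.004]
```

View pics/c3.png

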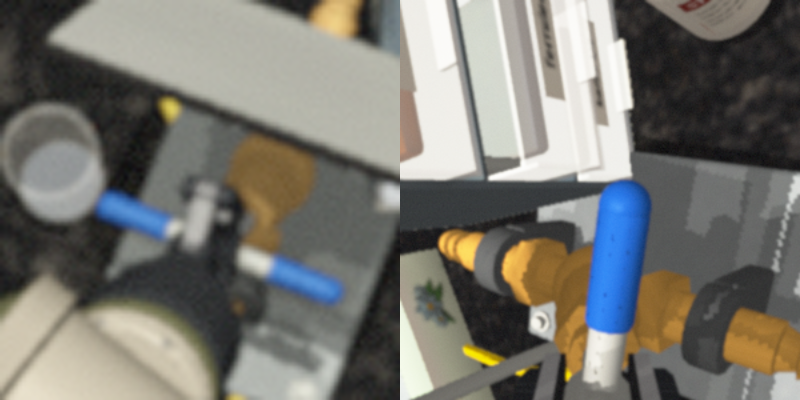

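The tool slipped round the hub while off-square (bar still at -0.9°, tool at +6°), so this says nothing yet. I'll carry on to square and push slightly past.

```bash
python3 -m pendant '[[[0,0,0],[0,0,0.5]],[[0,0,0],[0,0,0.5]],[[0,0,0],[0,0,0.3]],[[0,0,0],[0,0,0]]]' 0 100| grep ft; python3 t.py
python3 -m pendant '[[[0,0,0],[0,0,0.3]],[[0,0,0],[0,0,0.2]],[[0,0,0],[0,0,0]],[[0,0,0],[0,0,0]]]' | grep -E "ft|force"; python3 t.py; python3 chk.py
```

```text
ft_force: [1.3, 7.6, 5.8]
160.4347561986101 tz 0.1847160200242291
ft_force: [1.0, 8.5, 5.6]
gripper_force: 97.7
162.8847192315759 tz -0.1535895349946128
q6 162.8847192315759 bar deg mod180 192 179.41866152285266 tool 177.1542313998488 tz -0.1535895349946128 off [ 0.001 -0.001 -0.004]
```

The bar doesn't move, but the torque hasn't exceeded friction in this grip. There is ample time, so I'll do a proper regrip half a turn back for a firm push.

```bash
python3 -m pendant '[[[0,0,0],[0,0,0]],[[0,0,0],[0,0,0]],[[0,0,0],[0,0,0]],[[0,0,0],[0,0,0]],[[0,0,0],[0,0,0]],[[0,0,0],[0,0,0]]]' 1 | grep width
python3 -m pendant '[[[0,0,-0.5],[0,0,0]],[[0,0,-0.5],[0,0,0]],[[0,0,-0.5],[0,0,0]],[[0,0,-0.5],[0,0,0]],[[0,0,0],[0,0,-1]],[[0,0,0],[0,0,-1]],[[0,0,0],[0,0,-1]],[[0,0,0],[0,0,-1]]]' | grep ft
python3 -m pendant '[[[0,0,0],[0,0,-1]],[[0,0,0],[0,0,-1]],[[0,0,0],[0,0,-1]],[[0,0,0],[0,0,-1]],[[0,0,0],[0,0,-1]],[[0,0,0],[0,0,-1]],[[0,0,0],[0,0,-1]],[[0,0,0],[0,0,-1]]]' | grep ft
python3 -m pendant '[[[0,0,0],[0,0,-1]],[[0,0,0],[0,0,-1]],[[0,0,0],[0,0,-1]],[[0,0,0],[0,0,-1]],[[0,0,0],[0,0,-1]],[[0,0,0],[0,0,-1]],[[0,0,0],[0,0,-1]],[[0,0,0],[0,0,-1]]]' | grep ft
python3 -m pendant '[[[0,0,0],[0,0,-1]],[[0,0,0],[0,0,-1]],[[0,0,0],[0,0,-1]],[[0,0,0],[0,0,-1]],[[0,0,0],[0,0,-1]],[[0,0,0],[0,0,-1]],[[0,0,0],[0,0,-1]],[[0,0,0],[0,0,-1]]]' | grep ft
python3 -m pendant '[[[0,0,0],[0,0,-1]],[[0,0,0],[0,0,-1]],[[0,0,0],[0,0,-1]],[[0,0,0],[0,0,-1]],[[0,0,0],[0,0,-1]],[[0,0,0],[0,0,-1]],[[0,0,0],[0,0,-1]],[[0,0,0],[0,0,0]]]' | grep ft
python3 - <<'E'
from h import *
rows(hub-.004*s,Rt(yv+.01*u),5)
E
```

```text
grip_width: 0.0857
ft_force: [0.7, 0.6, 0.5]
ft_force: [0.4, -0.1, 0.9]
ft_force: [0.9, -0.1, -1.2]
ft_force: [-0.1, -0.6, 0.1]
ft_force: [-1.0, 0.3, 0.3]
q [-33.165  10.302 101.469  11.08   34.3   -10.291] rot/row deg [ 0.012  0.024 34.53 ] frac [0.002 0.005 6.906]
[0.0, 0.01, 0.4]
[0.0, 0.01, 0.4]
[0.01, 0.0, 0.4]
[0.01, -0.0, 0.4]
[0.0, -0.0, 0.4]
```

```bash
python3 -m pendant '[[[0,0,0],[0,0,-0.75]],[[0,0,0],[0,0,-0.75]],[[0,0,0.4],[0,0,0]],[[0,0,0.4],[0,0,0]],[[0,0,0.4],[0,0,0]],[[0,0,0.4],[0,0,0]],[[0,0,0.4],[0,0,0]],[[0,0,0],[0,0,0]]]' | grep ft
python3 -m pendant '[[[0,0,0],[0,0,0]],[[0,0,0],[0,0,0]],[[0,0,0],[0,0,0]],[[0,0,0],[0,0,0]],[[0,0,0],[0,0,0]],[[0,0,0],[0,0,0]]]' 0 60 | grep -E "ft|grip"; python3 t.py
python3 -m pendant '[[[0,0,0],[0,0,0.4]],[[0,0,0],[0,0,0]]]' | grep ft; python3 t.py
python3 -m pendant '[[[0,0,0],[0,0,0.4]],[[0,0,0],[0,0,0]]]' | grep ft; python3 t.py
python3 -m pendant '[[[0,0,0],[0,0,0.4]],[[0,0,0],[0,0,0]]]' | grep ft; python3 t.py
python3 chk.py
```

```text
ft_force: [-0.5, 0.0, -0.9]
ft_force: [-2.8, 1.3, 6.5]
grip_width: 0.02
gripper_force: 58.4
-19.605371827739376 tz 0.033877891429395124
ft_force: [-4.0, 1.0, 5.8]
-17.632101504984526 tz -0.5328923893837529
ft_force: [-1.4, 4.5, 5.1]
-15.597257268367672 tz -0.05710357499500901
ft_force: [-1.1, 5.6, 5.9]
-13.641541538466509 tz -0.6158427036121696
q6 -13.641541538466509 bar deg mod180 197 178.97384056730178 tool 173.71794026759525 tz -0.6158427036121696 off [ 0.001 -0.001 -0.004]
```

Torque reached 0.62 N m, three times the turning friction, and the bar did not move (−1°), so it is home on its stop. I'll release, back off and hand in.

```bash
python3 -m pendant '[[[0,0,0],[0,0,0]],[[0,0,0],[0,0,0]],[[0,0,0],[0,0,0]],[[0,0,0],[0,0,0]],[[0,0,0],[0,0,0]],[[0,0,0],[0,0,0]]]' 1 | grep width
python3 -m pendant '[[[0,0,-0.44],[0,0,0]],[[0,0,-0.44],[0,0,0]],[[0,0,-0.44],[0,0,0]],[[0,0,-0.44],[0,0,0]],[[0,0,-0.44],[0,0,0]],[[0,0,-0.44],[0,0,0]],[[0,0,-0.44],[0,0,0]],[[0,0,0],[0,0,0]]]' | grep -E "time|ft"
python3 chk.py
python3 - <<'E'
from h import *
get_image("top")
for n in ["reagent_bottle_mid","beaker_mid","red_stopper_mid"]:
    for r in landmark_of("top",n)[:3]: print(n,np.array(r["point"]),round(r["conf"],2))
print(close_job())
E
```

```text
grip_width: 0.0853
time_s: 31.38
ft_force: [0.2, 0.4, -0.6]
q6 -11.260082802490446 bar deg mod180 190 179.23069865763193 tool 173.6372112716215 tz 0.00034203232091640536 off [ 0.    -0.001  0.12 ]
reagent_bottle_mid [ 0.543 -0.357  0.055] 0.83
reagent_bottle_mid [ 0.374 -0.244  0.054] 0.8
reagent_bottle_mid [ 0.512 -0.477  0.052] 0.71
beaker_mid [ 0.637 -0.078  0.031] 0.67
the job is handed in; nothing more can be done
None
```

The valve is shut: the handle is home against its stop (bar within about 1° of level; a 0.6 N m push did not move it). The gripper let go and backed off; bottle and beaker measure where they stood, the stopper looked unmoved in the wrist picture but was not re-measured, and I handed in at about 31.5 s.

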